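# Find the socket that fits the gland nut and nip it up

## Robot

A 7-joint arm with a two-finger parallel gripper is mounted at the origin on the work surface. World frame = base frame: x ahead of the robot, y to its left, z up, the work surface at z = 0. Lengths are in m, angles in rad, forces in N, time in s.
With the tool pointing down it reaches from about 0.35 to 0.9 m from the base axis. Payload 8.1 kg.
Tool frame: the origin (TCP) lies at the centre of the arm's flange, where the gripper is bolted on; the fingertips stand 178 mm ahead of it and the grasp point (between the pads) lies 159 mm ahead of it; z points along the fingers, y is the line along which they close (so a half turn about z gives the same grasp; the last joint's range is limited). The gripper opens to 92 mm and grips with 3 to 60 N. Pads are 19 mm wide; open, the fingers measure 130 mm over their backs; the gripper's body (75 mm by 190 mm) begins 47 mm behind the grasp point.
Start: joints at [1.205, 0.434, 0.025, 1.573, -0.012, 1.134, -0.075], TCP at [0.162, -0.604, 0.405] pointing down, gripper open.
Joint ranges: [-2.62, 2.62], [-0.44, 2.09], [-1.27, 1.32], [0.08, 2.57], [-1.32, 4.46], [0.12, 2], [-2.74, 2.74]. Speed limits (rad/s): [2.22, 2.22, 3.01, 3.01, 3.14, 3.14, 3.14].

## Interface

Orientations are given as a rotation vector (axis times angle).
In Python, from cell import arm gives the robot as it stands. The module is installed in compiled form; this text tells all that it offers.
- The arm moves only by the shell command python3 -m inch 'ROWS' [FORCE]. ROWS is text: rows parted by semicolons, each of 5 numbers parted by spaces: the shift along the tool's x, y, z in m, then the turn about the tool's z in rad, then the finger opening in m, from 0 to 0.0918. In form: x y z roll fingers; .... A call has 1 to 5 rows; each row is the pose to reach, as a shift and turn from the pose commanded when the call began, along the tool's axes at that moment; what a row does not reach only later rows make up. A row lasts 1/10 s, in which the tool goes at most 50 mm and 8.59 degrees, less where a joint would pass 70% of its speed; a pose out of reach is approached as far as the arm can. A call with a gripper value outside its range is refused whole. The fingers move at their own pace and stop on an object; FORCE is the grip in N (left out, the last holds). Time passes only in rows, so rows that repeat a pose let the fingers close. It gives the time, the measured TCP pose, the force, the opening and the grip force at its end, in the units of the state.
- arm.observe(): the state, without advancing time (a new reading comes with each control period).
- arm.get_image(name): name is "scene" or "top"; returns the picture (400x640x3 uint8, red, green, blue); there is no depth.
- arm.get_calibration(name): a dict with "intrinsics" (3x3 intrinsics, pixels), "pose" (4x4, takes a point from camera to world coordinates). Camera axes: x right, y up, looking along -z (the intrinsics and any distortion apply to the point x, -y, -z); pixel columns grow to the right and rows downward; lengths in m; the calibration is good to about 2 mm. A picture is of the moment at which its call begins. get_calibration takes no time and is no camera call.
- arm.sign_off(): hands the job in; it is judged then, once.
Trained networks look in the newest picture that a camera, given by its name, has taken for a name from the list of things; names that differ only in an ending like _2 or _b are one class to them, and where a whole thing is asked for, a point or a joint stands for the part that bears it (a point fixed in the world has none). Each returns a list of dicts, best first, with "conf" (0 to 1); they miss things now and then, are a little off and sometimes report something else, mostly with a low value. They report only what shows in the picture. A call takes as long as a camera call.
- arm.look_for(camera, query): "point" ([row, column] in pixels, amid what is visible of it).
- arm.silhouettes(camera, query): "region" (400x640 bool, what is visible of it) and "point" ([row, column] in pixels, amid what is visible of it).
- arm.place_of(camera, query): "point" ([row, column] in pixels: a listed point, or the origin of a listed thing).
The state is a dict: "clock": time; "joints": joint angles; "dq": joint speeds; "joint_efforts": joint torques, N m; "position": TCP position; "ee_rot": TCP orientation; "force": force on the tool from outside, world axes, zero at the start; "ft_torque": the same for the moment, N m; "width": opening from 0.0 (shut) to 1.0 (fully open); "gripper_force": force on a finger pad.
Only numpy, scipy, OpenCV 4.12 (cv2) and the standard library are available. Lean on these libraries where they do the work, as an engineer would, in place of code of your own. Each camera call takes 0.05 s, during which the arm holds its last target. There are 200 camera calls.

## Task

Try the sockets from the tray on the hex nut of the middle port of the manifold block to find the one that fits: it goes fully down over the nut and takes the nut round with it. With that socket fully down, turn the middle nut about an eighth of a turn clockwise (seen from above) and finish while still gripping the socket, upright and seated on the nut; do not let go. Sockets that do not fit go back standing upright in the tray, only the middle nut may be turned, and the wrench, spatula, crucible and brass plug beside them stay where they are.

Things in the scene. Friction and masses are not known exactly. Their poses are not given: they have to be found in the camera images.
- manifold: aluminium manifold block fixed to the bench, 100 (x) x 250 (y) x 40 (z) mm, hose stubs on its +x side; origin at the centre of its underside, z up. Three ports in a row on its top, at its y = -75, 0 and +75 mm, each with a brass hex nut. Nuts start with flat normals at 0, 60, 120.. degrees from the block's x axis. One nut is 24, one 30, one 36 mm across flats; which is on which port varies.
- middle_port (a point): on the axis of the middle nut, at the height of the block's top face (40 mm above the bench). All nuts stand 14 mm above that face (last 2 mm chamfered), their 14 mm stud 18 mm. A nut turns only clockwise from its start, against about 0.2 N m of friction, and stays where it is left.
- nut_a (a joint): angle of the 24 mm nut in rad, 0 at the start, growing clockwise seen from above, stop at 2.5; this nut may be on any of the three ports
- nut_b (a joint): the same for the 30 mm nut
- nut_c (a joint): the same for the 36 mm nut
- tray: grey plastic tray fixed to the bench, 90 (x) x 250 (y) x 18 (z) mm, walls and floor 4 mm; two partitions make three compartments in a row along y, about 82 (x) x 78 (y) mm, centred at y = -82, 0 and +82 mm; origin at the centre of its underside. One socket stands in each; which is where varies.
- socket_small: socket for the 24 mm nut, 66 mm tall; origin at the centre of its mouth (down), z up. Body 38 mm across to 28 mm; hex hole 26.2 mm across flats, 20 mm deep, mouth bevelled 2.5 mm, flat normals at 0, 60.. degrees from its x. Square adapter 24 x 24 mm from 34 to 66 mm, faces along x and y. Home, its mouth is on the block; a bigger nut stops it 9-14 mm higher; on a smaller one it spins.
- socket_medium: socket for the 30 mm nut, 66 mm tall; origin at the centre of its mouth (down), z up. Body 44 mm across to 28 mm; hex hole 32.5 mm across flats, 20 mm deep, mouth bevelled 2.5 mm, flat normals at 0, 60.. degrees from its x. Square adapter 24 x 24 mm from 34 to 66 mm, faces along x and y. Home, its mouth is on the block; a bigger nut stops it 9-14 mm higher; on a smaller one it spins.
- socket_large: socket for the 36 mm nut, 66 mm tall; origin at the centre of its mouth (down), z up. Body 51 mm across to 28 mm; hex hole 38.8 mm across flats, 20 mm deep, mouth bevelled 2.5 mm, flat normals at 0, 60.. degrees from its x. Square adapter 24 x 24 mm from 34 to 66 mm, faces along x and y. Home, its mouth is on the block; a bigger nut stops it 9-14 mm higher; on a smaller one it spins.
- wrench: combination wrench 160 mm lying beyond the manifold, bystander
- spatula: lab spatula 180 mm lying beyond the tray, bystander
- crucible: white ceramic crucible, 40 mm diameter, 28 mm high, in front of the manifold, bystander; origin under its centre
- plug: brass blanking plug, 26 mm diameter, 26 mm high, in front of the manifold, bystander; origin under its centre

How it is judged:
By the outcome, as a careful person would: the job done as asked, in the order asked, and still so for the second after the job is handed in, while the arm keeps its last pose, push and grip.
It also fails if it takes over 67 s, if anything falls off the work surface, if the arm or the gripper's body presses on something with over 40 N, if the wrist force passes 120 N, or if a joint passes its speed limit or range.

## Working session

There is one attempt and no reset: what is moved stays moved. The work goes in short steps, Python scripts to look and compute and a shell command to move; the robot and the scene stay as the last step left them, time stands still between calls to the robot, and variables do not carry over. Pictures are saved under pics/ and viewed, at most 10 in all, crops included, and the job is handed in when it is done.

```bash
mkdir -p pics; cat > h.py <<'E'
import numpy as np, cv2
from cell import arm
from scipy.spatial.transform import Rotation as R
def snap(c,f):
    im=arm.get_image(c); cv2.imwrite(f'pics/{f}.png',im[:,:,::-1]); return im
def ray(c,p):
    k=arm.get_calibration(c);K=np.array(k['intrinsics']);T=np.array(k['pose'])
    d=np.linalg.inv(K)@[p[1],p[0],1]; d=T[:3,:3]@(d*[1,-1,-1]); return T[:3,3],d/np.linalg.norm(d)
def atz(c,p,z):
    o,d=ray(c,p); return o+d*(z-o[2])/d[2]
def tri(rs):
    A=sum(np.eye(3)-np.outer(d,d) for o,d in rs); b=sum((np.eye(3)-np.outer(d,d))@o for o,d in rs)
    return np.linalg.solve(A,b)
def proj(c,P):
    k=arm.get_calibration(c);K=np.array(k['intrinsics']);T=np.array(k['pose'])
    q=T[:3,:3].T@(np.array(P)-T[:3,3]); q=K@(q*[1,-1,-1]); return q[:2]/q[2]
E
python3 - <<'E'
from h import *
s=arm.observe(); print(s)
for c in('scene','top'):
    im=snap(c,c+'0'); k=arm.get_calibration(c); print(c,k)
    for q in('manifold','middle_port','tray','socket_small','socket_medium','socket_large','nut_a','nut_b','nut_c','crucible','plug'):
        r=arm.place_of(c,q); print(q,[(np.round(x['point'],1).tolist(),round(x['conf'],2)) for x in r[:3]])
E
```

```text
{'clock': 0.0, 'joints': array([ 1.20536593,  0.43522713,  0.02495573,  1.57408171, -0.01158163,
        1.13399081, -0.07507802]), 'dq': array([-0.00196847, -0.00047504, -0.0007339 , -0.00068312,  0.00062991,
       -0.00098624, -0.00024222]), 'joint_efforts': array([-1.94440017e-04, -6.67859387e+01,  9.85161178e-01, -3.14466977e+01,
       -6.04598341e-02,  4.30716283e-02,  1.51643935e-04]), 'position': array([ 0.16230084, -0.6033257 ,  0.40394793]), 'ee_rot': array([-3.11300037e+00, -4.11428571e-01,  5.55566972e-04]), 'force': array([ 0.62438258,  0.12570241, -0.17338915]), 'ft_torque': array([-0.00228571,  0.01619475, -0.03159889]), 'gripper_force': 0.0, 'width': 0.9967983889116915}
scene {'intrinsics': array([[504.83708129,   0.        , 324.13204669],
       [  0.        , 504.83708129, 197.10744857],
       [  0.        ,   0.        ,   1.        ]]), 'pose': array([[-0.04515044, -0.53312996,  0.84482772,  1.58134371],
       [ 0.99887902, -0.03612923,  0.03058405,  0.015119  ],
       [ 0.0142177 ,  0.84526157,  0.53416358,  0.71806806],
       [ 0.        ,  0.        ,  0.        ,  1.        ]])}
manifold [([231.1, 402.7], 0.7)]
middle_port [([217.3, 397.6], 0.78)]
tray [([201.2, 255.6], 0.69)]
socket_small [([199.2, 258.6], 0.82)]
socket_medium [([203.7, 286.7], 0.78)]
socket_large []Traceback (most recent call last):
  File "<stdin>", line 6, in <module>
ValueError: it knows: crucible, manifold, middle_port, plug, socket_large, socket_medium, socket_small, spatula, tray, wrench
```

```bash
python3 - <<'E'
from h import *
for c in('scene','top'):
    im=snap(c,c+'1'); print(c,np.array(arm.get_calibration(c)['pose']).round(3).tolist() if c=='top' else '',arm.get_calibration(c)['intrinsics'][0])
    for q,z in(('manifold',0),('middle_port',.04),('tray',0),('socket_small',.004),('socket_medium',.004),('socket_large',.004),('crucible',0),('plug',0)):
        r=arm.place_of(c,q); print(q,[(np.round(x['point'],1).tolist(),round(x['conf'],2),atz(c,x['point'],z).round(3).tolist()) for x in r[:3]])
a=cv2.imread('pics/scene1.png');b=cv2.imread('pics/top1.png')
E
```

```text
scene  [504.83708129   0.         324.13204669]
manifold [([232.7, 402.6], 0.72, [0.593, 0.17, 0.0]), ([201.7, 225.2], 0.62, [0.486, -0.283, 0.0])]
middle_port [([219.9, 399.0], 0.6, [0.597, 0.157, 0.04]), ([204.8, 285.6], 0.43, [0.551, -0.116, 0.04]), ([231.5, 402.4], 0.39, [0.643, 0.161, 0.04])]
tray [([233.3, 400.6], 0.6, [0.596, 0.165, 0.0]), ([203.9, 259.2], 0.56, [0.49, -0.193, 0.0])]
socket_small [([197.2, 257.3], 0.62, [0.464, -0.202, 0.004]), ([232.3, 400.5], 0.54, [0.597, 0.164, 0.004])]
socket_medium [([205.2, 285.8], 0.84, [0.498, -0.123, 0.004])]
socket_large [([201.3, 226.4], 0.96, [0.49, -0.278, 0.004])]
crucible [([214.8, 430.9], 0.64, [0.511, 0.248, 0.0])]
plug [([206.7, 392.1], 0.42, [0.48, 0.152, 0.0])]
top [[-0.028, 0.991, -0.131, 0.477], [-1.0, -0.027, 0.006, -0.033], [0.002, 0.131, 0.991, 0.796], [0.0, 0.0, 0.0, 1.0]] [411.12720978   0.         326.50553262]
manifold [([199.9, 221.8], 0.71, [0.598, 0.167, 0.0])]
middle_port [([199.1, 219.3], 0.56, [0.593, 0.161, 0.04]), ([252.3, 371.6], 0.23, [0.488, -0.117, 0.04])]
tray [([253.0, 412.0], 0.64, [0.485, -0.199, 0.0])]
socket_small [([258.4, 413.2], 0.62, [0.474, -0.2, 0.004])]
socket_medium [([253.7, 375.2], 0.9, [0.485, -0.128, 0.004])]
socket_large [([258.3, 459.7], 0.74, [0.472, -0.289, 0.004])]
crucible [([244.4, 176.8], 0.86, [0.514, 0.253, 0.0])]
plug [([252.5, 230.7], 0.68, [0.495, 0.149, 0.0]), ([130.9, 227.2], 0.42, [0.737, 0.157, 0.0])]
```

View pics/scene1.png

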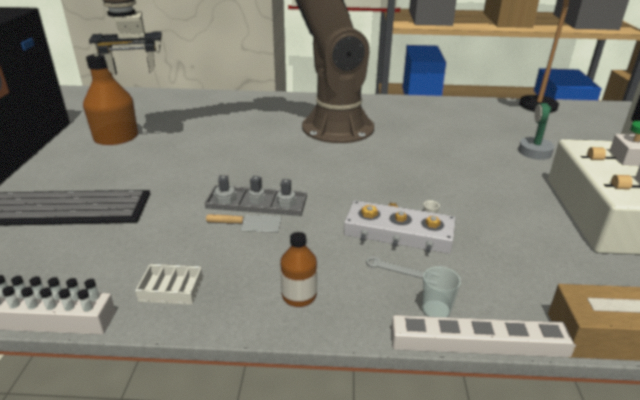

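View pics/top1.png

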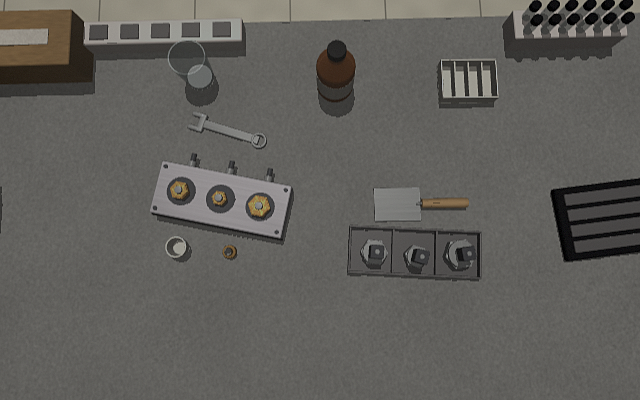

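The scene view shows the tray with three sockets (cols 220-290, row 190) and the manifold around (400,220). In the top view the manifold is centred near (220,198) and the sockets are at about (375,252), (417,257) and (463,254). The middle nut looks the smallest, so I'll zoom in.

```bash
python3 - <<'E'
from h import *
b=cv2.imread('pics/top1.png')
m=cv2.resize(b[155:245,145:300],None,fx=5,fy=5,interpolation=cv2.INTER_CUBIC)[:, :775]
t=cv2.resize(b[222:285,342:490],None,fx=5,fy=5,interpolation=cv2.INTER_CUBIC)[:, :740]
cv2.imwrite('pics/m.png',m);cv2.imwrite('pics/t.png',t)
for c in('top','scene'):
  arm.get_image(c)
  for q in('manifold','tray','socket_small','socket_medium','socket_large'):
    for r in arm.silhouettes(c,q)[:2]:
      g=r['region'].astype(np.uint8); cs=max(cv2.findContours(g,0,2)[0],key=cv2.contourArea)
      print(c,q,round(r['conf'],2),g.sum(),cv2.minAreaRect(cs),cv2.boundingRect(cs))
E
```

```text
top manifold 0.65 5600 ((222.30767822265625, 192.9615478515625), (136.30068969726562, 68.83675384521484), 11.30993366241455) (150, 154, 143, 86)
top tray 0.86 4809 ((415.068115234375, 251.01246643066406), (134.7003936767578, 48.962364196777344), 2.2457425594329834) (347, 225, 136, 53)
top socket_small 0.8 430 ((415.4411926269531, 255.73529052734375), (24.981168746948242, 20.615528106689453), 14.03624439239502) (403, 245, 27, 22)
top socket_medium 0.86 480 ((373.5, 251.5), (23.0, 25.0), 90.0) (361, 240, 26, 24)
top socket_medium 0.48 338 ((259.0, 205.0), (20.0, 20.0), 90.0) (249, 195, 21, 21)
top socket_large 0.59 704 ((458.70269775390625, 253.21621704101562), (27.290231704711914, 31.564605712890625), 80.53767395019531) (443, 240, 33, 28)
scene manifold 0.57 3024 ((399.8818664550781, 227.09103393554688), (108.65518951416016, 38.42257308959961), 9.008503913879395) (345, 201, 110, 52)
scene tray 0.77 1585 ((255.5572967529297, 200.72647094726562), (100.6501693725586, 25.67041015625), 4.236394882202148) (205, 185, 102, 32)
scene socket_small 0.86 364 ((257.0, 190.0), (28.0, 14.0), 90.0) (250, 176, 15, 29)
scene socket_medium 0.57 383 ((286.5, 193.5), (27.0, 19.0), 90.0) (277, 180, 20, 28)
scene socket_large 0.9 480 ((225.5, 189.5), (27.0, 23.0), 90.0) (214, 176, 24, 28)
```

View pics/m.png

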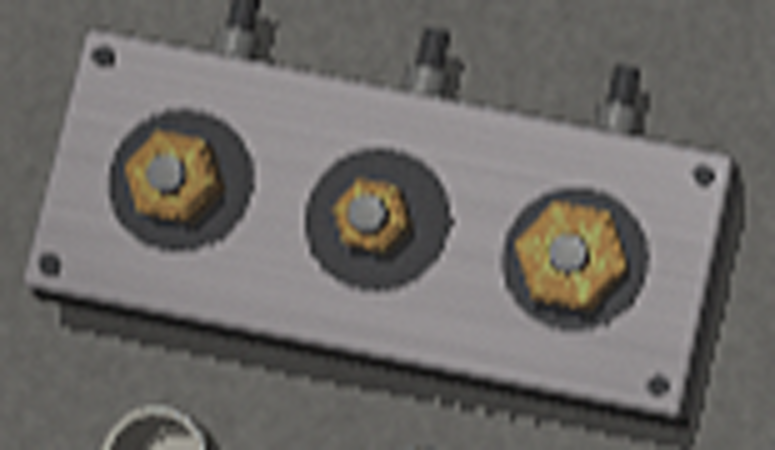

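View pics/t.png

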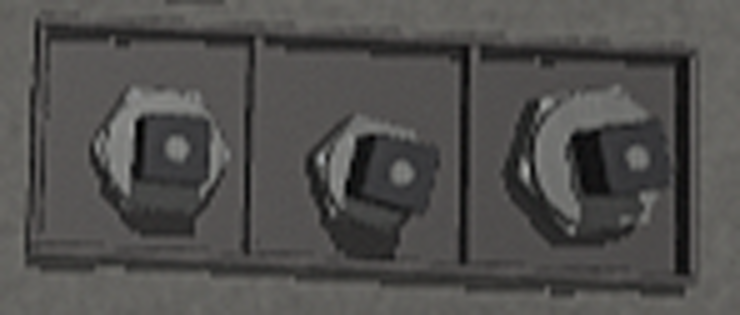

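The middle nut is clearly the smallest (crop 367,212), so the small socket in the middle compartment should fit. Its adapter top is at crop (401,173) and is turned about 15°.

```bash
python3 - <<'E'
from h import *
P=lambda u,v,o,z: atz('top',[o[0]+v/5-.4,o[1]+u/5-.4],z)
om=(155,145);ot=(222,342)
C=[P(*c,om,.04) for c in((90,30),(733,160),(680,415),(30,290))]
print('manif corners',np.round(C,3).tolist(),'ctr',np.mean(C,0).round(4))
for i in range(4):
    d=C[(i+1)%4]-C[i]; print(np.linalg.norm(d).round(4),np.degrees(np.arctan2(d[1],d[0])).round(1))
print('stud',P(367,212,om,.058),'disk',P(379,219,om,.04))
for n,x in(('L',(165,173)),('R',(568,252))): print(n,P(*x,om,.058))
S=[P(*c,ot,.07) for c in((362,132),(440,152),(424,211),(350,195))]
print('sock',np.mean(S,0).round(4),P(401,173,ot,.07))
for i in range(4):
    d=S[(i+1)%4]-S[i]; print(np.linalg.norm(d).round(4),np.degrees(np.arctan2(d[1],d[0])).round(1))
T=[P(*c,ot,.018) for c in((40,18),(695,50),(690,290),(28,262))]
print('tray',np.mean(T,0).round(4),np.round(T,3).tolist())
b=tri([ray('top',[222+173/5,342+80]),ray('scene',[178.5,256.5])]);print('tri sock top',b)
print('tri stud',tri([ray('top',[155+212/5,145+367/5]),ray('scene',[216,400.5])]))
print('scene proj of sock top, stud',proj('scene',[*np.mean(S,0)[:2],.07]),proj('scene',P(367,212,om,.058)))
a=cv2.imread('pics/scene1.png')
z=np.hstack([cv2.resize(a[168:218,200:310],None,fx=3.6,fy=3.6,interpolation=2),cv2.resize(a[195:245,340:450],None,fx=3.6,fy=3.6,interpolation=2)]);cv2.imwrite('pics/z.png',z);print(z.shape)
s=arm.observe();print(R.from_rotvec(s['ee_rot']).as_matrix().round(3))
E
```

```text
manif corners [[0.67, 0.268, 0.04], [0.613, 0.028, 0.04], [0.519, 0.049, 0.04], [0.572, 0.288, 0.04]] ctr [0.5934 0.1582 0.04  ]
0.2472 -103.1
0.0967 167.5
0.2452 77.6
0.0998 -11.4
stud [0.59460654 0.15924661 0.058     ] disk [0.59472673 0.15945901 0.04      ]
L [0.61095454 0.23271605 0.058     ]
R [0.57797819 0.08647757 0.058     ]
sock [ 0.4782 -0.199   0.07  ] [ 0.47797397 -0.20144701  0.07      ]
0.0281 -106.0
0.0214 161.4
0.0263 76.3
0.0225 -14.0
tray [ 0.4855 -0.1997  0.018 ] [[0.54, -0.08, 0.018], [0.521, -0.328, 0.018], [0.432, -0.319, 0.018], [0.449, -0.072, 0.018]]
tri sock top [ 0.47716318 -0.1999854   0.06898886]
tri stud [0.59513795 0.16011196 0.04985148]
scene proj of sock top, stud [256.03383167 178.22589122] [400.65349363 212.94640812]
(180, 792, 3)
[[ 0.966  0.26  -0.   ]
 [ 0.26  -0.966 -0.   ]
 [-0.     0.    -1.   ]]
```

View pics/z.png

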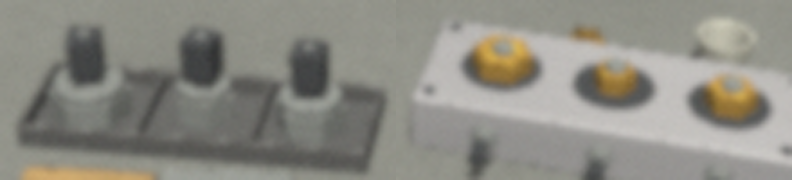

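```bash
python3 - <<'E'
from h import *
b=cv2.imread('pics/top1.png')
c=np.array([.478,-.200])
out=[]
for y0 in(-15.6,14.4):
    g=cv2.resize(b[222:285,390:450],None,fx=6,fy=6,interpolation=2)
    def poly(n,r,ph,z,col):
        a=np.radians(y0+ph+np.arange(n)*360/n); 
        p=np.array([proj('top',[c[0]+r*np.cos(t),c[1]+r*np.sin(t),z]) for t in a])
        p=((p-[390,222]+.5)*6).astype(int); cv2.polylines(g,[p],True,col,1)
    poly(6,.019/np.cos(np.pi/6),30,.032,(0,255,0)); poly(6,.019/np.cos(np.pi/6),30,.004,(255,128,0))
    y0=-15.6; poly(4,.012*2**.5,45,.070,(0,0,255)); out.append(g)
g0=cv2.resize(b[222:285,390:450],None,fx=6,fy=6,interpolation=2)
cv2.imwrite('pics/o.png',np.hstack([g0[:,:],out[0]])[:, :]);cv2.imwrite('pics/o.png',cv2.resize(np.hstack([g0]+out),(798,280)))
s=arm.observe();M=R.from_rotvec(s['ee_rot']).as_matrix()
print(M.T@(np.array([.478,-.2,.30])-s['position']))
E
```

```text
[ 0.40962753 -0.30773942  0.10471148]
```

View pics/o.png

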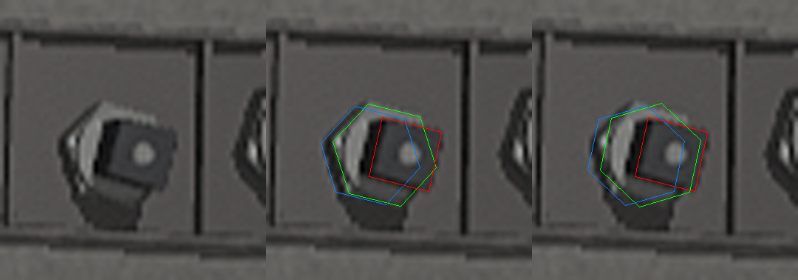

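```bash
python3 - <<'E'
from h import *
print(atz('scene',[138,112],0)); print(proj('top',[.16,-.6,.2]))
E
```

```text
[ 0.13555552 -0.72470954  0.        ]
[754.18891661 485.63691302]
```

```bash
python3 -m inch '0.41 -0.308 0 0.534 0.05;0.41 -0.308 0 0.534 0.05;0.41 -0.308 0 0.534 0.05;0.41 -0.308 0 0.534 0.05;0.41 -0.308 0 0.534 0.05' 20; python3 - <<'E'
from h import *
s=arm.observe();M=R.from_rotvec(s['ee_rot']).as_matrix();print(M.round(3))
print(M.T@(np.array([.478,-.2,.30])-s['position']), np.degrees(np.arctan2(M[1,0],M[0,0])))
E
```

```text
clock: 2.35
position: [0.3155, -0.4074, 0.405]
ee_rot: [3.111, -0.43, 0.001]
force: [0.0, 0.1, 0.7]
width: 0.612
gripper_force: 0.0
[[ 0.962 -0.271  0.   ]
 [-0.271 -0.962 -0.001]
 [ 0.001  0.    -1.   ]]
[ 0.10001135 -0.24373195  0.1049263 ] -15.752518657808631
```

```bash
python3 -m inch '0.1 -0.244 0.1 0 0.05;0.1 -0.244 0.1 0 0.05;0.1 -0.244 0.1 0 0.05;0.1 -0.244 0.1 0 0.05;0.1 -0.244 0.1 0 0.05'; python3 -m inch '0 0 0 0 0.05;0 0 0 0 0.05'; python3 - <<'E'
from h import *
s=arm.observe();M=R.from_rotvec(s['ee_rot']).as_matrix()
print(M.T@(np.array([.478,-.2,.217])-s['position']), np.degrees(np.arctan2(M[1,0],M[0,0])))
E
```

```text
clock: 2.85
position: [0.4589, -0.2229, 0.3158]
ee_rot: [3.112, -0.425, 0.002]
force: [0.4, -1.0, 0.3]
width: 0.547
gripper_force: 0.0
clock: 3.05
position: [0.4585, -0.2234, 0.3157]
ee_rot: [-3.113, 0.42, 0.001]
force: [-0.5, -0.1, 0.1]
width: 0.544
gripper_force: 0.0
[ 0.0126936  -0.02772503  0.09871885] -15.366599293611094
```

```bash
python3 -m inch '0.0125 -0.0275 0 0 0.05;0.0125 -0.0275 0.04 0 0.05;0.0125 -0.0275 0.04 0 0.05'; python3 - <<'E'
from h import *
s=arm.observe();M=R.from_rotvec(s['ee_rot']).as_matrix()
print(M.T@(np.array([.478,-.2,.217])-s['position']), np.degrees(np.arctan2(M[1,0],M[0,0])))
b=snap('top','g1');a=snap('scene','g2')
g=np.hstack([cv2.resize(b[200:300,360:470],None,fx=3.6,fy=3.6,interpolation=2),cv2.resize(a[120:220,205:315],None,fx=3.6,fy=3.6,interpolation=2)])
cv2.imwrite('pics/g.png',g[:,:,::-1])
E
```

```text
clock: 3.35
position: [0.4756, -0.2019, 0.2735]
ee_rot: [-3.112, 0.426, 0.008]
force: [-0.3, 0.2, -1.1]
width: 0.544
gripper_force: 0.0
[ 0.00209884 -0.00251546  0.05650468] -15.60508774327548
```

View pics/g.png

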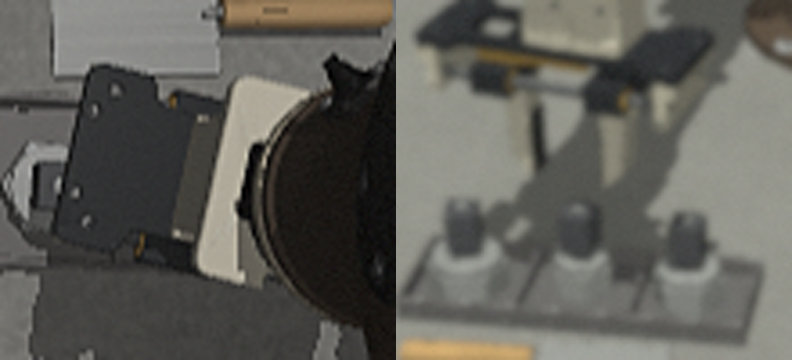

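```bash
python3 - <<'E'
from h import *
s=arm.observe();M=R.from_rotvec(s['ee_rot']).as_matrix();p=s['position']
f=lambda P:((proj('scene',P)-[205,120]+.5)*3.6+[396,0]).round(0)
for sy in(-1,1):
  for sx in(-1,1): print('pad edge tip',sy,sx,f(p+M@[sx*.0095,sy*.025,.178]))
print(f(p+M@[0,0,.178]),f([.478,-.2,.07]))
E
```

```text
pad edge tip -1 -1 [613. 174.]
pad edge tip -1 1 [601. 187.]
pad edge tip 1 -1 [548. 163.]
pad edge tip 1 1 [536. 175.]
[574. 175.] [580. 211.]
```

```bash
python3 -m inch '0.002 -0.0025 0.03 0 0.05;0.002 -0.0025 0.055 0 0.05;0.002 -0.0025 0.055 0 0.05;0.002 -0.0025 0.055 0 0.05'; python3 - <<'E'
from h import *
s=arm.observe();M=R.from_rotvec(s['ee_rot']).as_matrix()
print(s['position'],M.T@(np.array([.478,-.2,.217])-s['position']), s['force'])
E
```

```text
clock: 3.85
position: [0.48, -0.2004, 0.2225]
ee_rot: [3.112, -0.427, 0.001]
force: [0.0, 0.1, 0.2]
width: 0.546
gripper_force: 0.0
[ 0.48000893 -0.20044305  0.22249283] [-0.00205784  0.00011185  0.00549145] [0.03197643 0.13115927 0.19114638]
```

```bash
python3 -m inch '-0.001 0 0.003 0 0.05;-0.001 0 0.003 0 0.02;-0.001 0 0.003 0 0.01;-0.001 0 0.003 0 0.01;-0.001 0 0.003 0 0.01' 30;python3 -m inch '0 0 0 0 0.01;0 0 0 0 0.01;0 0 0 0 0.01' ; python3 - <<'E'
from h import *
for i in range(2):
  s=arm.observe();print(s['position'],s['force'],s['ft_torque'],s['ee_rot'],s['width']*91.8)
E
```

```text
clock: 4.35
position: [0.4792, -0.1993, 0.2184]
ee_rot: [3.112, -0.425, 0.001]
force: [0.5, -0.7, -0.5]
width: 0.26
gripper_force: 30.0
clock: 4.65
position: [0.4792, -0.1993, 0.2183]
ee_rot: [3.112, -0.425, 0.001]
force: [-0.2, -2.0, 4.9]
width: 0.26
gripper_force: 30.0
[ 0.47922009 -0.19929458  0.21833309] [-0.18870537 -1.99627997  4.92932352] [-0.20745755  0.09891816  0.03558601] [ 3.11246173e+00 -4.24887236e-01  9.48689569e-04] 23.829551196783935
[ 0.47922009 -0.19929458  0.21833309] [-0.18870537 -1.99627997  4.92932352] [-0.20745755  0.09891816  0.03558601] [ 3.11246173e+00 -4.24887236e-01  9.48689569e-04] 23.829551196783935
```

```bash
python3 -m inch '0 0 -0.05 0 0.01;0 0 -0.1 0 0.01;0 0 -0.1 0 0.01' 45; python3 - <<'E'
from h import *
s=arm.observe();M=R.from_rotvec(s['ee_rot']).as_matrix()
print(s['width'],s['force'],M.T@(np.array([.5946,.1592,.32])-s['position']), np.degrees(np.arctan2(M[1,0],M[0,0])))
E
```

```text
clock: 4.95
position: [0.4809, -0.1995, 0.3236]
ee_rot: [3.111, -0.425, 0.014]
force: [1.9, 0.2, -1.3]
width: 0.259
gripper_force: 45.0
0.25873581844470517 [ 1.91245313  0.23368287 -1.2783438 ] [ 0.01344534 -0.37606677  0.00371601] -15.53960603533251
```

```bash
python3 -m inch '0.013 -0.376 0 -0.05 0.01;0.013 -0.376 0 -0.05 0.01;0.013 -0.376 0 -0.05 0.01;0.013 -0.376 0 -0.05 0.01;0.013 -0.376 0 -0.05 0.01';  python3 - <<'E'
from h import *
s=arm.observe();M=R.from_rotvec(s['ee_rot']).as_matrix()
print(s['width'],s['force'],M.T@(np.array([.5946,.1592,.32])-s['position']), np.degrees(np.arctan2(M[1,0],M[0,0])))
E
```

```text
clock: 5.45
position: [0.5541, 0.0412, 0.3173]
ee_rot: [3.122, -0.347, -0.002]
force: [0.7, -0.4, -1.0]
width: 0.258
gripper_force: 45.0
0.257948467583557 [ 0.68932349 -0.44804351 -0.95164748] [ 0.01357471 -0.12399107 -0.00279621] -12.685750647915999
```

```bash
python3 -m inch '0.0135 -0.124 0 0 0.01;0.0135 -0.124 0 0 0.01;0.0135 -0.124 0 0 0.01;0.0135 -0.124 0 0 0.01;0.0135 -0.124 0.03 0 0.01';python3 -m inch '0 0 0 0 0.01;0 0 0 0 0.01';  python3 - <<'E'
from h import *
s=arm.observe();M=R.from_rotvec(s['ee_rot']).as_matrix()
print(s['force'],M.T@(np.array([.5946,.1592,.2743])-s['position']), np.degrees(np.arctan2(M[1,0],M[0,0])))
b=snap('top','h1');a=snap('scene','h2')
def ov(im,c,o,sc):
    g=cv2.resize(im[o[1]:o[1]+100,o[0]:o[0]+110],None,fx=sc,fy=sc,interpolation=2)[:,:,::-1].copy()
    return g
g=np.hstack([ov(b,'top',(165,150),3.6),ov(a,'scene',(345,130),3.6)])
f=lambda P:((proj('scene',P)-[345,130]+.5)*3.6+[396,0]).round(0)
p=s['position'];print('mouth ctr',f(p+M@[0,0,.2143]),'top of body',f(p+M@[0,0,.1863]),'nut',f([.5946,.1592,.054]))
print(arm.place_of('scene','socket_small')[:2])
for r in arm.silhouettes('scene','socket_small')[:1]:
    q=np.argwhere(r['region']);print(r['conf'],q.min(0),q.max(0))
cv2.imwrite('pics/h.png',g)
E
```

```text
clock: 5.95
position: [0.5958, 0.1587, 0.2901]
ee_rot: [-3.12, 0.344, -0.007]
force: [0.8, -0.2, -2.8]
width: 0.259
gripper_force: 45.0
clock: 6.15
position: [0.5941, 0.1564, 0.2873]
ee_rot: [3.121, -0.348, -0.004]
force: [-0.5, 0.5, -1.4]
width: 0.26
gripper_force: 45.0
[-0.49849211  0.45541174 -1.44726025] [-0.00014569 -0.00289467  0.01304283] -12.722148200478594
mouth ctr [595. 280.] top of body [600. 243.] nut [597. 305.]
[{'point': [205.8, 400.5], 'conf': 0.59}]
0.8 [180 392] [211 410]
```

View pics/h.png

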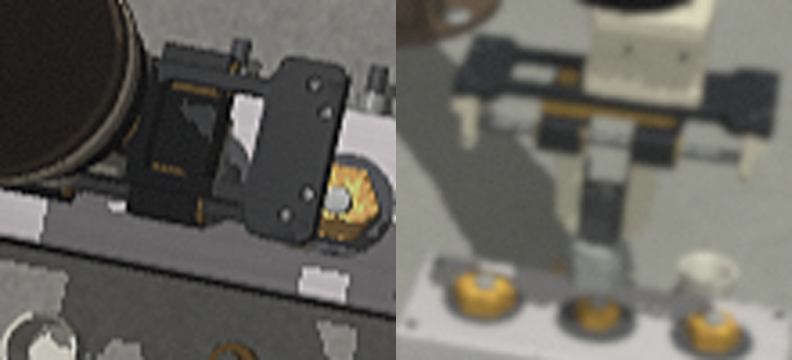

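The socket hangs just above the middle nut, body at crop (600,265) and nut at (598,310), so it is nearly aligned. I'll average the noisy pose readings before lowering it.

```bash
python3 - <<'E'
from h import *
L=[];Q=[];F=[]
for i in range(6):
  arm.get_image('top'); s=arm.observe();L.append(s['position']);Q.append(s['ee_rot']*np.sign(s['ee_rot'][0]));F.append(s['force'])
print(np.round(L,4));p=np.mean(L,0);q=np.mean(Q,0);M=R.from_rotvec(q).as_matrix()
print(p,np.mean(F,0),M.T@(np.array([.5946,.1592,.2743])-p),np.degrees(np.arctan2(M[1,0],M[0,0])))
E
```

```text
[[0.5949 0.1571 0.2891]
 [0.5949 0.1571 0.289 ]
 [0.5949 0.1571 0.2888]
 [0.5948 0.1572 0.2887]
 [0.5948 0.1572 0.2885]
 [0.5947 0.1573 0.2884]]
[0.59482894 0.15715667 0.28873615] [-0.08996674 -0.03962109 -1.16833195] [-0.00068539 -0.00194682  0.01443503] -12.691912313379255
```

```bash
python3 -m inch '0 -0.0012 0.008 0 0.01;0 -0.0012 0.015 0 0.01;0 -0.0012 0.02 0 0.01;0 -0.0012 0.024 0 0.01';python3 - <<'E'
from h import *
s=arm.observe();print(s['position'],s['force'],s['ft_torque'])
E
```

```text
clock: 7.05
position: [0.5947, 0.1584, 0.2631]
ee_rot: [3.122, -0.347, -0.002]
force: [0.0, 0.2, -2.1]
width: 0.265
gripper_force: 45.0
[0.59474886 0.15837715 0.26311827] [ 0.0338726   0.23979924 -2.07231494] [0.08080402 0.0092559  0.01123294]
```

```bash
python3 -m inch '0 0 0.003 0 0.01;0 0 0.006 0 0.01;0 0 0.006 0 0.01';python3 -m inch '0 0 0.002 0 0.01;0 0 0.003 0 0.01;0 0 0.003 0 0.01';python3 - <<'E'
from h import *
s=arm.observe();print(s['position'],s['force'],s['ft_torque'])
E
```

```text
clock: 7.35
position: [0.5948, 0.1587, 0.2577]
ee_rot: [-3.122, 0.346, 0.001]
force: [-0.7, 2.2, -0.9]
width: 0.257
gripper_force: 45.0
clock: 7.65
position: [0.5949, 0.1587, 0.2551]
ee_rot: [-3.122, 0.346, -0.0]
force: [-1.2, 1.7, -2.3]
width: 0.257
gripper_force: 45.0
[0.59493968 0.15872311 0.25507243] [-1.23635181  1.65888097 -2.3379182 ] [0.74946593 0.03486528 0.01993574]
```

```bash
python3 -m inch '0 0 0.0015 0 0.01;0 0 0.0015 0 0.01;0 0 0.0015 0 0.01';python3 -m inch '0 0 0.001 0 0.01;0 0 0.001 0 0.01;0 0 0.001 0 0.01';python3 - <<'E'
from h import *
s=arm.observe();print(s['position'],s['force'],s['ft_torque'],s['width'])
E
```

```text
clock: 7.95
position: [0.595, 0.1587, 0.2543]
ee_rot: [-3.122, 0.347, -0.001]
force: [-1.9, 1.4, 5.4]
width: 0.258
gripper_force: 45.0
clock: 8.25
position: [0.5951, 0.1587, 0.2543]
ee_rot: [-3.122, 0.347, -0.002]
force: [-5.6, 0.4, 15.5]
width: 0.258
gripper_force: 45.0
[0.59505352 0.15867736 0.25427813] [-5.61272223  0.44402317 15.45046703] [0.28192546 1.44952512 0.00383483] 0.25812557738143255
```

It is fully seated, with the mouth at block height and a firm stop. Now I'll turn it clockwise.

```bash
python3 -m inch '0 0 0 0.1 0.01;0 0 0 0.2 0.01;0 0 0 0.3 0.01;0 0 0 0.4 0.01;0 0 0 0.5 0.01' 60;python3 - <<'E'
from h import *
s=arm.observe();print(s['position'],s['force'],s['ft_torque'],s['width'],s['joints'][6])
E
```

```text
clock: 8.75
position: [0.5947, 0.1591, 0.2543]
ee_rot: [-2.937, 1.112, -0.0]
force: [-6.6, 1.3, 14.5]
width: 0.259
gripper_force: 60.0
[0.59470761 0.15910625 0.25425224] [-6.57148927  1.30183837 14.51061636] [0.53773398 1.77801004 0.40821435] 0.25935281293518064 -2.652451432999664
```

Joint 7 is near its limit at -2.65. I'll back off the play, lift the still-gripped socket, index it back 60° by hex symmetry, reseat it and continue.

```bash
python3 -m inch '0 0 -0.001 -0.1 0.01;0 0 -0.001 -0.19 0.01;0 0 -0.001 -0.19 0.01';python3 -m inch '0 0 -0.01 0 0.01;0 0 -0.02 0 0.01;0 0 -0.03 0 0.01;0 0 -0.03 0 0.01'; python3 - <<'E'
from h import *
s=arm.observe();print(s['position'],s['force'],s['ft_torque'],s['width'],s['joints'][6])
E
```

```text
clock: 9.05
position: [0.5951, 0.1588, 0.2543]
ee_rot: [-3.031, 0.822, -0.001]
force: [-1.5, 2.5, 7.0]
width: 0.257
gripper_force: 60.0
clock: 9.45
position: [0.5956, 0.1581, 0.2856]
ee_rot: [-3.03, 0.826, -0.004]
force: [-0.3, 0.0, -1.0]
width: 0.26
gripper_force: 60.0
[0.5956395  0.15810857 0.28560418] [-0.25053115  0.00278221 -0.95559557] [ 0.07372465 -0.0264363   0.02740273] 0.25992618596695893 -2.489913006344393
```

```bash
python3 -m inch '0 0 0 -1.047 0.01;0 0 0 -1.047 0.01;0 0 0 -1.047 0.01;0 0 0 -1.047 0.01;0 0 0 -1.047 0.01';python3 -m inch '0 0 0 -0.297 0.01;0 0 0 -0.297 0.01;0 0 0 -0.297 0.01;0 0 0 -0.297 0.01'; python3 - <<'E'
from h import *
for i in range(4): arm.get_image('top')
s=arm.observe();M=R.from_rotvec(s['ee_rot']).as_matrix();print(s['position'],s['force'],s['joints'][6],np.degrees(np.arctan2(M[1,0],M[0,0])),M.T@(np.array([.595,.1588,.2643])-s['position']))
E
```

```text
clock: 9.95
position: [0.5949, 0.1581, 0.2835]
ee_rot: [3.121, 0.351, -0.0]
force: [-0.2, -0.2, -1.3]
width: 0.26
gripper_force: 60.0
clock: 10.35
position: [0.595, 0.158, 0.2834]
ee_rot: [3.04, 0.793, -0.001]
force: [0.2, 0.0, 0.1]
width: 0.256
gripper_force: 60.0
[0.5949288  0.15846312 0.28361192] [ 0.68806301 -0.32697249 -1.11858952] -1.604016048823814 29.42973393447918 [ 0.00022807 -0.00026335  0.01931185]
```

```bash
python3 -m inch '0 0 0.008 0 0.01;0 0 0.014 0 0.01;0 0 0.018 0 0.01;0 0 0.021 0 0.01;0 0 0.021 0 0.01';python3 -m inch '0 0 0.003 0 0.01;0 0 0.006 0 0.01;0 0 0.006 0 0.01';python3 - <<'E'
from h import *
s=arm.observe();print(s['position'],s['force'],s['ft_torque'])
E
```

```text
clock: 11.05
position: [0.5949, 0.1589, 0.2623]
ee_rot: [-3.037, -0.801, 0.0]
force: [-0.3, 2.5, -1.5]
width: 0.255
gripper_force: 60.0
clock: 11.35
position: [0.5949, 0.1593, 0.2564]
ee_rot: [-3.036, -0.802, -0.001]
force: [0.0, 5.3, -1.2]
width: 0.257
gripper_force: 60.0
[0.59489729 0.15926971 0.25640684] [ 0.03404265  5.28929448 -1.17959823] [1.30569983 0.01572509 0.00763115]
```

```bash
python3 -m inch '0.0003 -0.0005 0.001 0 0.01;0.0003 -0.0005 0.003 0 0.01;0.0003 -0.0005 0.003 0 0.01;0.0003 -0.0005 0.003 0 0.01';python3 - <<'E'
from h import *
s=arm.observe();print(s['position'],s['force'],s['ft_torque'])
E
python3 -m inch '0 0 0 0.05 0.01;0 0 0 0.1 0.01'; python3 - <<'E'
from h import *
print(arm.observe()['ft_torque'])
E
python3 -m inch '0 0 0 0.05 0.01;0 0 0 0.1 0.01'; python3 - <<'E'
from h import *
print(arm.observe()['ft_torque'])
E
```

```text
clock: 11.75
position: [0.595, 0.1595, 0.2544]
ee_rot: [-3.037, -0.802, -0.001]
force: [-2.9, 5.3, 8.1]
width: 0.255
gripper_force: 60.0
[0.59501249 0.15952154 0.25435981] [-2.91991587  5.32445874  8.11705059] [0.99985694 0.72342821 0.06517054]
clock: 11.95
position: [0.5948, 0.1597, 0.2543]
ee_rot: [-3.074, -0.646, -0.001]
force: [-3.9, 4.1, 8.3]
width: 0.261
gripper_force: 60.0
[1.20244711 1.01516185 0.23793214]
clock: 12.15
position: [0.5948, 0.16, 0.2543]
ee_rot: [-3.102, -0.492, -0.001]
force: [-3.2, 4.9, 6.3]
width: 0.26
gripper_force: 60.0
[1.1701192  0.93544063 0.28313741]
```

```bash
python3 -m inch '0 0 0 0.1 0.01;0 0 0 0.2 0.01;0 0 0 0.3 0.01;0 0 0 0.4 0.01;0 0 0 0.46 0.01'; python3 -m inch '0 0 0 0 0.01;0 0 0 0 0.01';python3 - <<'E'
from h import *
a=snap('scene','f1');s=arm.observe();print(s['position'],s['force'],s['ft_torque'],2*np.degrees(np.arctan2(s['ee_rot'][1],s['ee_rot'][0])),s['joints'][6])
cv2.imwrite('pics/f.png',cv2.resize(a[150:260,335:465],None,fx=5,fy=5,interpolation=2)[:,:,::-1])
E
```

```text
clock: 12.65
position: [0.5948, 0.1597, 0.2543]
ee_rot: [-3.133, 0.231, -0.001]
force: [-2.7, 3.8, 7.4]
width: 0.257
gripper_force: 60.0
clock: 12.85
position: [0.5948, 0.1597, 0.2543]
ee_rot: [-3.133, 0.226, -0.001]
force: [-3.7, 4.1, 7.9]
width: 0.254
gripper_force: 60.0
[0.59482269 0.15966148 0.25429569] [-3.40410901  5.28519312  8.10654511] [ 1.19281525  0.86457974 -0.01197436] 351.7633127114507 -2.1651906593725716
```

View pics/f.png

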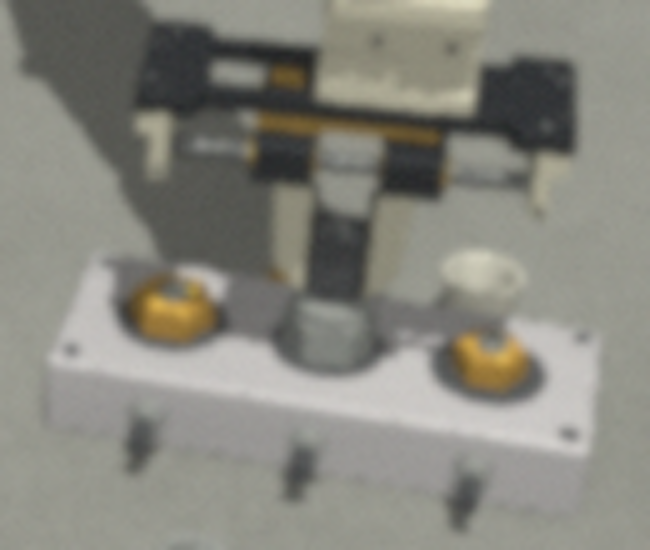

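The socket sits fully down on the block at crop (330,340), upright and gripped. I'll probe the play backwards to measure where the nut stands, since it cannot turn counter-clockwise.

```bash
P(){ python3 -c "
from h import *
s=arm.observe();print(s['ft_torque'][2].round(3),(np.degrees(2*np.arctan(s['ee_rot'][1]/s['ee_rot'][0]))).round(2),s['force'].round(1))"; }
python3 -m inch '0 0 0 -0.05 0.01;0 0 0 -0.1 0.01;0 0 0 -0.1 0.01' >/dev/null; P
python3 -m inch '0 0 0 -0.05 0.01;0 0 0 -0.1 0.01;0 0 0 -0.1 0.01' >/dev/null; P
python3 -m inch '0 0 0 -0.05 0.01;0 0 0 -0.05 0.01' >/dev/null; P
python3 -m inch '0 0 0 -0.04 0.01;0 0 0 -0.04 0.01' >/dev/null; P
```

```text
0.011 -2.42 [-1.2  5.1  7. ]
-0.019 3.29 [-1.5  4.4  5.6]
-0.014 6.15 [-0.4  4.   6.3]
-0.088 8.42 [-1.4  3.5  5.8]
```

```bash
P(){ python3 -c "
from h import *
s=arm.observe();print(s['ft_torque'][2].round(3),(np.degrees(2*np.arctan(s['ee_rot'][1]/s['ee_rot'][0]))).round(2),s['force'].round(1))"; }
python3 -m inch '0 0 0 -0.03 0.01;0 0 0 -0.03 0.01' >/dev/null; P
python3 -m inch '0 0 0 -0.03 0.01;0 0 0 -0.03 0.01' >/dev/null; P
```

```text
-0.023 10.13 [-0.9  5.   6.3]
-0.036 11.85 [-1.3  5.6  5.9]
```

```bash
P(){ python3 -c "
from h import *
s=arm.observe();print(s['ft_torque'][2].round(3),(np.degrees(2*np.arctan(s['ee_rot'][1]/s['ee_rot'][0]))).round(2),s['force'].round(1))"; }
python3 -m inch '0 0 0 -0.03 0.01;0 0 0 -0.03 0.01' >/dev/null; P
python3 -m inch '0 0 0 -0.02 0.01;0 0 0 -0.02 0.01' >/dev/null; P
python3 -m inch '0 0 0 -0.02 0.01;0 0 0 -0.02 0.01' >/dev/null; P
```

```text
-0.044 13.57 [-1.1  5.5  5.8]
-0.139 14.71 [-1.5  4.1  6.7]
-0.074 15.85 [-2.4  4.8  6.2]
```

```bash
P(){ python3 -c "
from h import *
s=arm.observe();print(s['ft_torque'][2].round(3),(np.degrees(2*np.arctan(s['ee_rot'][1]/s['ee_rot'][0]))).round(2),s['force'].round(1))"; }
python3 -m inch '0 0 0 -0.02 0.01;0 0 0 -0.02 0.01' >/dev/null; P
python3 -m inch '0 0 0 -0.02 0.01;0 0 0 -0.02 0.01' >/dev/null; P
python3 -m inch '0 0 0 -0.02 0.01;0 0 0 -0.02 0.01' >/dev/null; P
```

```text
-0.081 17.0 [-1.9  5.6  7.6]
-0.071 18.15 [-3.3  5.1  7.8]
-0.089 19.3 [-2.1  5.3  6.5]
```

The play matches theory, about 22° with contact near 14°. The nut gave way slightly past that point, so I'll drive it clockwise back to the final angle.

```bash
P(){ python3 -c "
from h import *
s=arm.observe();print(s['ft_torque'].round(3),(np.degrees(2*np.arctan(s['ee_rot'][1]/s['ee_rot'][0]))).round(2),s['force'].round(1),s['position'])"; }
python3 -m inch '0 0 0 0.1 0.01;0 0 0 0.2 0.01;0 0 0 0.3 0.01' >/dev/null; P
python3 -m inch '0 0 0 0.07 0.01' >/dev/null; P
python3 -m inch '0 0 0 0.07 0.01' >/dev/null; P
python3 -m inch '0 0 0 0.05 0.01' ; P;python3 -m inch '0 0 0 0 0.01;0 0 0 0 0.01' >/dev/null; P
```

```text
[0.937 0.944 0.165] 1.82 [-3.8  3.5  9.3] [0.59489362 0.15911628 0.25430131]
[1.052 0.965 0.224] -2.16 [-2.9  4.2  7.9] [0.59484456 0.1593971  0.25433208]
[1.206 0.892 0.187] -6.1 [-1.7  5.   7.7] [0.59481238 0.1595714  0.25432364]
clock: 16.1
position: [0.5948, 0.1597, 0.2543]
ee_rot: [-3.131, 0.245, -0.0]
force: [-3.5, 3.7, 7.5]
width: 0.26
gripper_force: 60.0
[1.077 0.925 0.24 ] -8.95 [-3.5  3.7  7.5] [0.59482873 0.15966499 0.25432805]
[1.178 0.906 0.116] -8.81 [-3.3  4.6  7.3] [0.59485074 0.15964609 0.2543172 ]
```

```bash
python3 -c "
from cell import arm
print(arm.sign_off())"
```

```text
the job is handed in; nothing more can be done
None
```

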